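# Click-test the press-to-seal jars and set the faulty ones on the tray

## Task

Test the seal buttons of the three jars, red sugar first, then green mint, then yellow tea, by pressing each button straight down fully home, without ramming it, and letting go: a sound one stays down, a faulty one pops back up. Leave every sound jar standing where it is with its button down, and set each faulty jar (there may be none, some or all) gently upright wholly on the floor of the aluminium tray, without dropping it. Do not disturb the glasses, the teapot or the honey pot.

Things in the scene. Friction and masses are not known exactly. Their poses are not given: they have to be found in the camera images.
- sugar_mid (a point): The red plastic sugar jar, an upright cylinder 58 mm across with white lid; body and lid together 110 mm high, 0.35 kg nominal. This point is on its axis, half-way up (55 mm above its underside); z is up along the jar. In the middle of its lid stands the seal button.
- sugar_press (a point): Centre of the top face of the sugar jar's seal button (black cap with an orange band, 34 mm across), 126 mm above the jar's underside when up. Moves with the button.
- sugar_button (a joint): Travel of the sugar jar's seal button, m: 0 = up (16 mm proud of the lid), grows as pressed straight down, 0.0115 = rubber end stop (gives 1 mm more). Return spring 1 to 2.5 N. A sound jar clicks near mid travel (5 to 8 N; 12 N takes it home) and stays at about 0.009 when let go; a faulty one has no click and is back at 0 within 0.5 s. More than 60 N rams it.
- mint_mid (a point): The green plastic mint jar, an upright cylinder 58 mm across with white lid; body and lid together 110 mm high, 0.35 kg nominal. This point is on its axis, half-way up (55 mm above its underside); z is up along the jar. In the middle of its lid stands the seal button.
- mint_press (a point): Centre of the top face of the mint jar's seal button (black cap with an orange band, 34 mm across), 126 mm above the jar's underside when up. Moves with the button.
- mint_button (a joint): Travel of the mint jar's seal button, m: 0 = up (16 mm proud of the lid), grows as pressed straight down, 0.0115 = rubber end stop (gives 1 mm more). Return spring 1 to 2.5 N. A sound jar clicks near mid travel (5 to 8 N; 12 N takes it home) and stays at about 0.009 when let go; a faulty one has no click and is back at 0 within 0.5 s. More than 60 N rams it.
- tea_mid (a point): The yellow plastic tea jar, an upright cylinder 58 mm across with white lid; body and lid together 110 mm high, 0.35 kg nominal. This point is on its axis, half-way up (55 mm above its underside); z is up along the jar. In the middle of its lid stands the seal button.
- tea_press (a point): Centre of the top face of the tea jar's seal button (black cap with an orange band, 34 mm across), 126 mm above the jar's underside when up. Moves with the button.
- tea_button (a joint): Travel of the tea jar's seal button, m: 0 = up (16 mm proud of the lid), grows as pressed straight down, 0.0115 = rubber end stop (gives 1 mm more). Return spring 1 to 2.5 N. A sound jar clicks near mid travel (5 to 8 N; 12 N takes it home) and stays at about 0.009 when let go; a faulty one has no click and is back at 0 within 0.5 s. More than 60 N rams it.
- tray_floor (a point): Centre of the floor of the round hammered aluminium tray, fixed to the ledge; floor flat, 6 mm above the ledge, 108 mm radius; rim flares to 124 mm radius, 14 mm above the ledge. Room for three jars, in a triangle with axes 55 mm from the centre.
- glass1_mid (a point): A bystander: clear tea glass, 64 mm across the mouth, 90 mm high, one of a row of four; the point is on its axis, half-way up.
- glass2_mid (a point): A bystander: clear tea glass, 64 mm across the mouth, 90 mm high, one of a row of four; the point is on its axis, half-way up.
- glass3_mid (a point): A bystander: clear tea glass, 64 mm across the mouth, 90 mm high, one of a row of four; the point is on its axis, half-way up.
- glass4_mid (a point): A bystander: clear tea glass, 64 mm across the mouth, 90 mm high, one of a row of four; the point is on its axis, half-way up.
- teapot_mid (a point): A bystander: stainless teapot, body 124 mm across; the point is on its axis 55 mm above the ledge. Spout reaches 113 mm along its own +y, handle 104 mm along -y, the lid stands flipped upright at its +x side, top 175 mm above the ledge.
- honey_mid (a point): A bystander: small amber honey pot with brass lid, 56 mm across, 64 mm high, standing on a wooden coaster 100 x 100 x 10 mm (fixed, same centre); the point is on its axis, half-way up the pot.
Mind the look-alikes: they are no part of the job. Leave any blue or purple look-alike of the part that bears tea_mid alone.

How it is judged:
By the outcome, as a careful person would: the job done as asked, in the order asked, and still so for the second after the job is handed in, with the robot touching nothing.
It also fails if it takes over 72 s, if anything falls off the work surface, if the arm or the gripper's body presses on something with over 40 N, if the wrist force passes 120 N, or if a joint passes its speed limit or range.

## Robot

A 6-joint arm with a two-finger parallel gripper is mounted at the origin on the work surface. World frame = base frame: x ahead of the robot, y to its left, z up, the work surface at z = 0. Lengths are in m, angles in rad, forces in N, time in s.
With the tool pointing down it reaches from about 0.375 to 0.9 m from the base axis. Payload 3.1 kg.
Tool frame: the origin (TCP) lies between the finger pads; the fingertips stand robot.tip_extent ahead of it and the grasp point (between the pads) lies 3 mm ahead of it (robot.tip_extent is the distance from the TCP to the fingertips, in m); z points along the fingers, x is the direction in which the jaws open and shut, and the axes are right-handed (so a half turn about z gives the same grasp; the last joint's range is limited). The gripper opens to 87 mm and grips with 3 to 60 N. Pads are 19 mm wide; open, the fingers measure 117 mm over their backs; the gripper's body (75 mm by 190 mm) begins 51 mm behind the grasp point.
Start: joints at [-0.178, 0.527, 1.433, -0, 1.181, -0.178], TCP at [0.625, 0, 0.245] pointing down, gripper open.
Joint ranges: [-3.08, 3.08], [-0.75, 2.2], [0.22, 2.44], [-1.43, 4.57], [0, 2.65], [-2.85, 2.85]. Speed limits (rad/s): [2.79, 2.79, 3.14, 3.14, 3.14, 3.14].

## Interface

Orientations are given as a unit quaternion [x, y, z, w].
In Python, from rig import robot, cams gives the robot as it stands.
- The arm moves only by the tool carry_out, never from a script. Its argument "steps" is a list of rows, each a list of 3 entries, a list of its own where there are three numbers: the shift along the world's x, y, z in cm, then the turn about the world's z in degrees, then the closure, from 0 (fully open) to 1 (shut). In form: [[[dx, dy, dz], spin, fingers], ...]. A call has 1 to 10 rows; each row shifts and turns the pose as measured when the row begins; what a row does not reach is not made up. A row lasts 1/10 s, in which the tool goes at most 50 mm and 8.59 degrees, less where a joint would pass 70% of its speed; a pose out of reach is approached as far as the arm can. A call with a gripper value outside its range is refused whole. The fingers move at their own pace and stop on an object; "squeeze" is the grip in N (left out, the last holds). Time passes only in rows, so rows that do not move let the fingers close. It gives the time, the measured TCP pose, the force and the opening at its end, in the units of the state.
- robot.get_obs(): the state, without advancing time (a new reading comes with each control period).
- cams.camera(name): name is "scene" or "side" or "wrist"; returns a dict with "pixels" (480x640x3 uint8, red, green, blue), "fx", "fy", "cx", "cy" (pixels), "k1" (the pictures are not rectified: a ray, as slopes to the right and down, at radius r is drawn at 1 + k1 r^2 times it, then the intrinsics apply), "eye" and "rotation" of the camera in the world. Camera axes: x right, y up, looking along -z (the intrinsics and any distortion apply to the point x, -y, -z); pixel columns grow to the right and rows downward; lengths in m; the calibration is good to about 2 mm. A picture is of the moment at which its call begins. There is no depth.
- robot.hand_in(): hands the job in, once; it reports no verdict.
The state is a dict: "time": time; "q": joint angles; "joint_velocities": joint speeds; "joint_torque": joint torques, N m; "position": TCP position; "tool_rot": TCP orientation; "ft_force": force on the tool from outside, world axes, zero at the start; "moment": the same for the moment, N m; "grip_width": finger opening in m.
Only numpy, scipy, OpenCV 4.12 (cv2) and the standard library are available. Lean on these libraries where they do the work, as an engineer would, in place of code of your own. Each camera call takes 0.05 s, during which the arm holds its last target. There are 200 camera calls.

## Working session

There is one attempt and no reset: what is moved stays moved. The work goes in short steps, Python scripts to look and compute and a tool call to move; the robot and the scene stay as the last step left them, time stands still between calls to the robot, and variables do not carry over. Pictures are saved under pics/ and viewed, about 8 in all and at most 12, crops included, and the job is handed in when it is done.

Besides the shell and the picture viewer there is one more tool, called after "Emit:" by a JSON object that holds its "op" and its "data". carry_out: Moves the arm, as the interface text tells. Its arguments: {"type":"object","properties":{"steps":{"type":"array"},"squeeze":{"type":"number"}},"required":["steps"]}

```bash
ls; mkdir -p pics; cat > h.py <<'E'
import numpy as np, cv2
from rig import robot, cams
def K(c): return np.array([[c['fx'],0,c['cx']],[0,c['fy'],c['cy']],[0,0,1.]]), np.array([c['k1'],0,0,0,0.])
def onplane(c,u,v,z):
    k,d=K(c); p=cv2.undistortPoints(np.array([[[u,v]]],float),k,d,None)[0,0]
    r=np.array(c['rotation'])@np.array([p[0],-p[1],-1]); e=np.array(c['eye'])
    return e+r*(z-e[2])/r[2]
def proj(c,P):
    q=np.array(c['rotation']).T@(np.array(P,float)-np.array(c['eye'])); q=np.array([q[0],-q[1],-q[2]])
    k,d=K(c); return cv2.projectPoints(q.reshape(1,1,3),np.zeros(3),np.zeros(3),k,d)[0].ravel()
def snap(name,fn):
    c=cams.camera(name); cv2.imwrite('pics/'+fn,np.array(c['pixels'])[...,::-1])
    import pickle; pickle.dump(c,open('pics/'+fn+'.pkl','wb')); return c
E
python3 - <<'E'
from h import *
o=robot.get_obs();print(o,robot.tip_extent)
for n in ('scene','side'):
    c=snap(n,n+'0.png');print(n,c['eye'],c['fx'],c['k1'],c['rotation'])
E
```

```text
pics
{'time': 0.0, 'q': array([-1.78511896e-01,  5.28470258e-01,  1.43389013e+00, -2.36323664e-05,
        1.18138290e+00, -1.78507806e-01]), 'joint_velocities': array([-1.88268036e-03, -8.41478861e-05, -1.91271851e-03, -1.09553598e-03,
        9.33195140e-05,  1.86520216e-03]), 'joint_torque': array([-5.45745443e-04, -4.40045428e+01, -1.76593530e+01,  6.32597599e-02,
        5.83207863e-02, -1.53719384e-04]), 'position': array([6.24322163e-01, 1.38035596e-04, 2.43572935e-01]), 'tool_rot': array([ 9.99999422e-01,  2.45273969e-06, -1.06017238e-03, -1.80184248e-04]), 'ft_force': array([0.15140708, 0.04152518, 0.4451735 ]), 'moment': array([ 0.04573664,  0.02676985, -0.01295903]), 'grip_width': 0.08686177520505677} 0.022
scene [ 1.54880216 -0.04671971  0.75859849] 538.5463600288235 -0.09045844543285851 [0.34355462 0.31899238 0.60501697 0.64355928]
side [ 0.34957408 -0.75546526  0.59343671] 495.55378244708595 -0.09259413329217575 [ 0.47392145 -0.06892403 -0.11061847  0.87086824]
```

View pics/scene0.png

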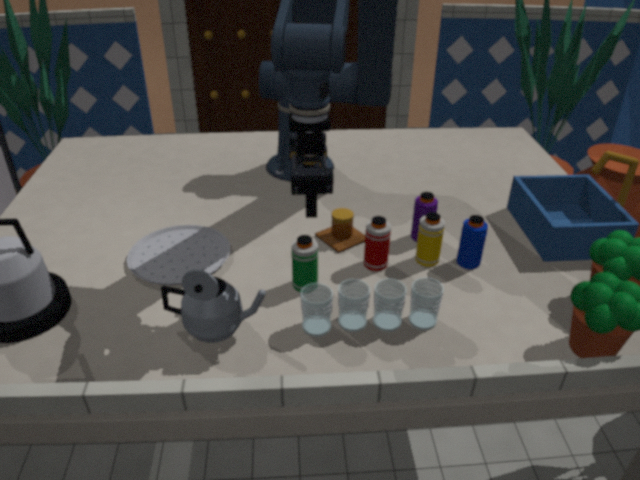

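View pics/side0.png

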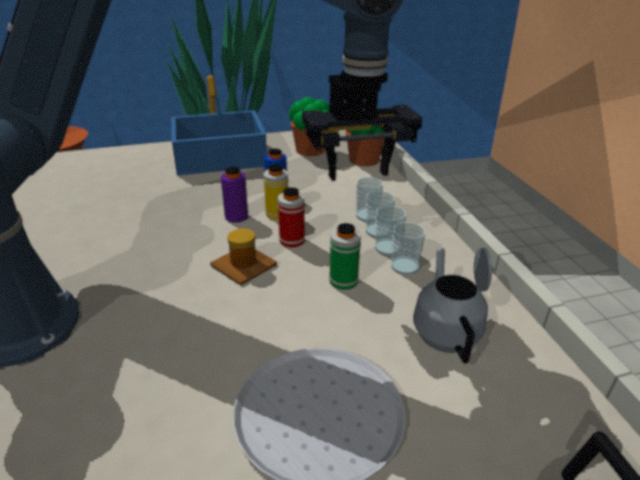

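The scene view shows red (378,221), green (305,241), yellow (432,216), and purple (427,195) and blue (476,218) look-alikes. The tray is at (180,255). The side view shows the same set. I'll enlarge both in one crop.

```bash
sed -i 's/^import numpy.*/import numpy as np, cv2\nfrom scipy.spatial.transform import Rotation/; s/np.array(c\[.rotation.\])/Rotation.from_quat(c["rotation"]).as_matrix()/' h.py
python3 - <<'E'
import pickle
from h import *
a=cv2.imread('pics/scene0.png')[180:340,290:490]; b=cv2.imread('pics/side0.png')[140:290,220:420]
o=np.vstack([cv2.resize(x,None,fx=2 if 0 else 4,fy=4,interpolation=cv2.INTER_CUBIC)[:, :] for x in (a[:75],b[:75])])
cv2.imwrite('pics/crop1.png',np.clip(o*1.6,0,255))
S,D=[pickle.load(open(f'pics/{n}0.png.pkl','rb')) for n in('scene','side')]
for n,s,d in (('red',(378,220.5),(291,191)),('green',(305,241),(345,230)),('yel',(432.5,216),(276,169.5)),('pur',(427.5,195),(233,171)),('blue',(476,218),(275,152))):
    print(n,onplane(S,*s,.126).round(3),onplane(D,*d,.126).round(3))
print('tray rim',[onplane(S,u,v,.014)[:2].round(3) for u,v in((126,257),(231,257),(180,227),(180,287))])
print([onplane(D,u,v,.014)[:2].round(3) for u,v in((235,412),(405,412),(320,350))])
print('honey base',onplane(S,343,236,.010),onplane(D,244,263,.010),'lid',onplane(S,343,213,.074),onplane(D,242,235,.074))
E
```

```text
red [0.539 0.156 0.126] [0.535 0.15  0.126]
green [ 0.611 -0.011  0.126] [ 0.597 -0.026  0.126]
yel [0.526 0.283 0.126] [0.524 0.263 0.126]
pur [0.429 0.294 0.126] [0.429 0.277 0.126]
blue [0.54  0.381 0.126] [0.54  0.364 0.126]
tray rim [array([ 0.489, -0.434]), array([ 0.503, -0.182]), array([ 0.362, -0.324]), array([ 0.611, -0.287])]
[array([ 0.357, -0.289]), array([ 0.592, -0.348]), array([ 0.506, -0.199])]
honey base [0.42225177 0.09266534 0.01      ] [0.41963752 0.08007593 0.01      ] lid [0.41614223 0.09131648 0.074     ] [0.42077408 0.08522968 0.074     ][ WARN:0@0.631] global loadsave.cpp:1063 imwrite_ Unsupported depth image for selected encoder is fallbacked to CV_8U.
```

View pics/crop1.png

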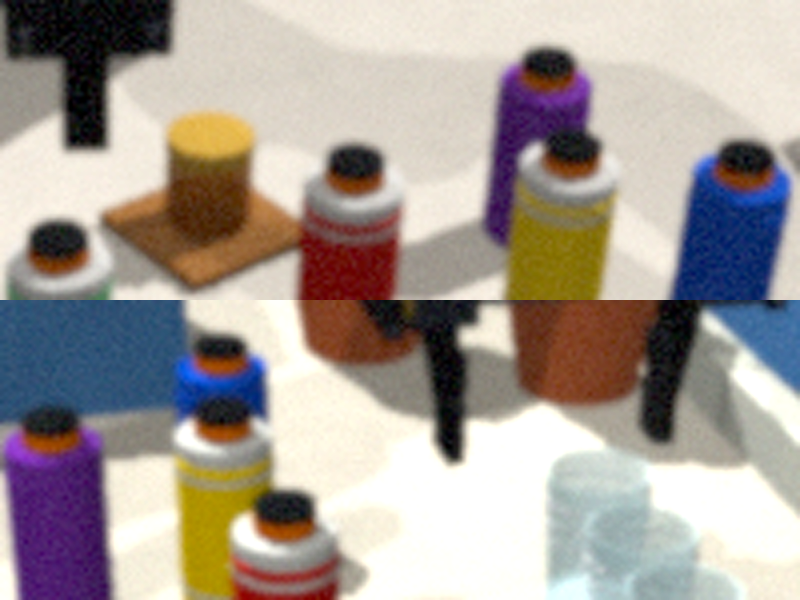

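```bash

python3 - <<'E'
import pickle
from h import *
S,D=[pickle.load(open(f'pics/{n}0.png.pkl','rb')) for n in('scene','side')]
for n,s,d in (('red',(378.6,218.6),(291.1,190.2)),('green',(304.1,238),(345,227.6)),('yel',(432.9,215.1),(275.4,166.6))):
    print(n,onplane(S,*s,.126).round(3),onplane(D,*d,.126).round(3))
for n,g in (('scene',[(317,331),(352,327),(387,326),(424,325)]),('side',[(406,270),(389,254),(378,236),(367,218)])):
    c=S if n=='scene' else D
    print(n,[onplane(c,u,v,0)[:2].round(3) for u,v in g])
print('teapot spout',onplane(S,262,293,.09),'body',onplane(S,211,337,0))
import glob,cv2
c=snap('wrist','w0.png')
print(c['eye'],c['fx'])
E
```

```text
red [0.531 0.158 0.126] [0.535 0.153 0.126]
green [ 0.6   -0.012  0.126] [ 0.6   -0.018  0.126]
yel [0.522 0.285 0.126] [0.525 0.279 0.126]
scene [array([0.751, 0.006]), array([0.744, 0.078]), array([0.745, 0.15 ]), array([0.748, 0.227])]
side [array([ 0.739, -0.009]), array([0.727, 0.054]), array([0.729, 0.129]), array([0.732, 0.212])]
teapot spout [ 0.73380901 -0.10006529  0.09      ] body [ 0.75701044 -0.20651632  0.        ]
[0.62444468 0.07888068 0.38408475] 401.4413279618665
```

View pics/w0.png

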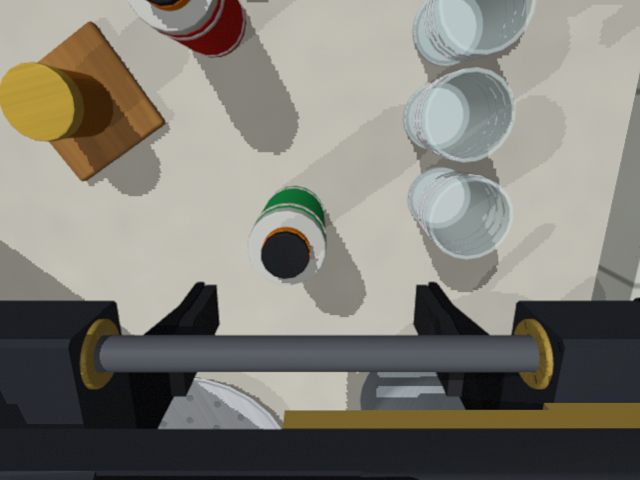

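```bash

python3 - <<'E'
import pickle
from h import *
W=pickle.load(open('pics/w0.png.pkl','rb'))
print(Rotation.from_quat(W['rotation']).as_matrix().round(3))
print('green',onplane(W,285.5,255,.126),'lidc',onplane(W,286.5,244,.11),'honey',onplane(W,38,101,.074))
print('coaster',[onplane(W,u,v,.01)[:2].round(3) for u,v in((90,22),(165,123),(85,181))])
print('glass base',[onplane(W,u,v,0.0)[:2].round(3) for u,v in((435,198),(438,117),(445,30))],'mouth',[onplane(W,u,v,0.09)[:2].round(3) for u,v in((468,215),(472,114),(487,15))])
E
```

```text
[[ 1.    -0.     0.002]
 [-0.     0.958  0.288]
 [-0.002 -0.288  0.958]]
green [ 0.60319596 -0.01021966  0.126     ] lidc [ 0.6027793  -0.00741958  0.11      ] honey [0.42009744 0.09105992 0.074     ]
coaster [array([0.434, 0.156]), array([0.488, 0.075]), array([0.408, 0.023])]
glass base [array([0.739, 0.005]), array([0.735, 0.08 ]), array([0.735, 0.152])] mouth [array([0.738, 0.009]), array([0.733, 0.082]), array([0.736, 0.144])]
```

Emit:
{"op": "carry_out", "data": {"steps": [[[-3,4,0],0,1],[[-3,4,0],0,1],[[-3,4,0],0,1],[[0,3.5,0],0,1],[[0,0,0],0,1],[[0,0,0],0,1]], "squeeze": 30}}

```text
time: 0.75
position: [0.5304, 0.1568, 0.2415]
tool_rot: [1.0, -0.002, -0.002, 0.001]
ft_force: [0.3, -1.0, 0.6]
grip_width: 0.0469
```

```bash

python3 - <<'E'
from h import *
c=snap('wrist','w1.png'); o=robot.get_obs(); print(o['position'],o['grip_width'],o['ft_force'],o['time'])
for p in ((.533,.156,.126),(.6,-.015,.126),(.523,.282,.126)): print(proj(c,p))
E
```

```text
[0.53071895 0.15665859 0.24156947] 0.04303355082983968 [-0.56224319 -0.08993919 -0.09831899] 0.8
[321.03947426 242.30665866]
[405.83042287 448.67647641]
[303.68851591  33.9060302 ]
```

View pics/w1.png

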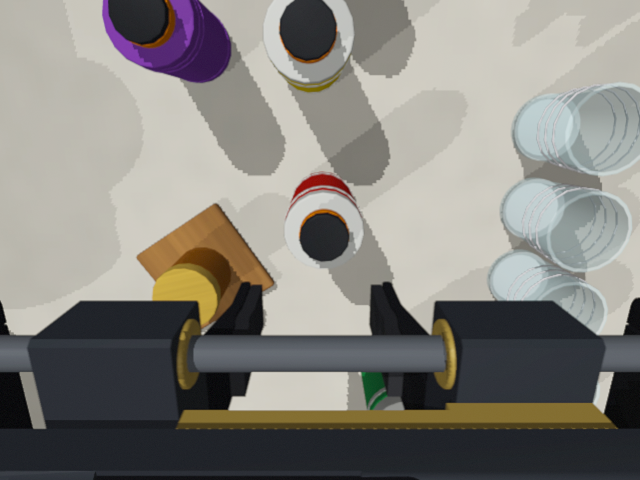

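Red button is at (324.5,236.5), directly under the wrist, and yellow at (308,29). Purple, the look-alike, is at (138,14).

```bash

python3 - <<'E'
import pickle
from h import *
W=pickle.load(open('pics/w1.png.pkl','rb'))
print('red',onplane(W,324.5,236.5,.126),'yel',onplane(W,308,29,.126),'pur',onplane(W,138,14,.126))
E
```

```text
red [0.53529974 0.16003619 0.126     ] yel [0.52551262 0.28454592 0.126     ] pur [0.42851287 0.29277449 0.126     ]
```

Emit:
{"op": "carry_out", "data": {"steps": [[[0.4,0.3,-3],0,1],[[0,0,-3],0,1],[[0,0,-2],0,1],[[0,0,0],0,1],[[0,0,0],0,1]]}}

```text
time: 1.3
position: [0.5399, 0.1537, 0.1605]
tool_rot: [1.0, -0.006, 0.001, 0.001]
ft_force: [0.7, -0.0, 1.2]
grip_width: 0.004
```

Emit:
{"op": "carry_out", "data": {"steps": [[[-0.4,0.6,0],0,1],[[0,0,0],0,1],[[0,0,0],0,1]]}}

```text
time: 1.6
position: [0.5378, 0.159, 0.1632]
tool_rot: [1.0, -0.007, 0.004, 0.001]
ft_force: [0.2, -0.4, -0.7]
grip_width: 0.0006
```

Emit:
{"op": "carry_out", "data": {"steps": [[[0,0,0],0,1]]}}

```text
time: 1.7
position: [0.5382, 0.1591, 0.164]
tool_rot: [1.0, -0.007, 0.004, 0.001]
ft_force: [-0.2, -0.3, -0.1]
grip_width: 0.0003
```

Emit:
{"op": "carry_out", "data": {"steps": [[[-0.2,0.1,-0.6],0,1],[[0,0,-0.6],0,1],[[0,0,-0.3],0,1],[[0,0,0],0,1]]}}

```text
time: 2.1
position: [0.5362, 0.1606, 0.1486]
tool_rot: [1.0, -0.007, 0.005, 0.0]
ft_force: [-0.4, -0.6, -0.0]
grip_width: 0.0006
```

Emit:
{"op": "carry_out", "data": {"steps": [[[0,0,-0.2],0,1],[[0,0,-0.2],0,1]]}}

```text
time: 2.3
position: [0.5363, 0.1606, 0.1449]
tool_rot: [1.0, -0.007, 0.005, 0.0]
ft_force: [-0.4, -0.1, 2.1]
grip_width: 0.0005
```

Contact as expected (z ≈ 0.148). Pressing on.

Emit:
{"op": "carry_out", "data": {"steps": [[[0,0,-0.2],0,1],[[0,0,-0.2],0,1]]}}

```text
time: 2.5
position: [0.5365, 0.1606, 0.1408]
tool_rot: [1.0, -0.007, 0.006, 0.0]
ft_force: [-0.2, 0.4, 0.8]
grip_width: 0.0001
```

Emit:
{"op": "carry_out", "data": {"steps": [[[0,0,-0.2],0,1]]}}

```text
time: 2.6
position: [0.5365, 0.1606, 0.1387]
tool_rot: [1.0, -0.007, 0.006, 0.0]
ft_force: [-0.2, -1.1, 3.0]
grip_width: 0.0004
```

Emit:
{"op": "carry_out", "data": {"steps": [[[0,0,-0.2],0,1]]}}

```text
time: 2.7
position: [0.5366, 0.1606, 0.1366]
tool_rot: [1.0, -0.007, 0.006, 0.0]
ft_force: [-2.4, 0.5, 12.3]
grip_width: 0.0006
```

Emit:
{"op": "carry_out", "data": {"steps": [[[0,0,-0.1],0,1]]}}

```text
time: 2.8
position: [0.5368, 0.1607, 0.1366]
tool_rot: [1.0, -0.007, 0.006, 0.0]
ft_force: [-2.5, -0.5, 14.6]
grip_width: 0.0002
```

Emit:
{"op": "carry_out", "data": {"steps": [[[0,0,-0.2],0,1]]}}

```text
time: 2.9
position: [0.5371, 0.1608, 0.1365]
tool_rot: [1.0, -0.007, 0.006, 0.0]
ft_force: [-4.3, -0.5, 21.3]
grip_width: 0.0004
```

Fully home at 21 N. Now releasing straight up.

Emit:
{"op": "carry_out", "data": {"steps": [[[0,0,0.5],0,1],[[0,0,1],0,1],[[0,0,3],0,1],[[0,0,3],0,1],[[0,0,2],0,1],[[0,0,0],0,1],[[0,0,0],0,1]]}}

```text
time: 3.6
position: [0.5365, 0.1605, 0.2346]
tool_rot: [1.0, -0.007, 0.006, 0.0]
ft_force: [-0.2, 0.5, -0.9]
grip_width: 0.0008
```

```bash

python3 - <<'E'
from h import *
c=snap('wrist','w2.png'); s=snap('side','s2.png');s2=snap('scene','sc2.png'); o=robot.get_obs(); print(o['position'],o['time'])
p=proj(c,(.535,.160,.11)); print(p); u,v=p.astype(int)
f=lambda im,u,v,h:cv2.resize(np.array(im['pixels'])[v-h:v+h,u-h:u+h,::-1],(390,390),interpolation=cv2.INTER_CUBIC)
print(proj(c,(.535,.16,.126)),proj(c,(.535,.16,.117)))
cv2.imwrite('pics/c2.png',np.hstack([f(c,u,v,60),f(s2,378,228,30)]))
E
```

```text
[0.53606283 0.16045254 0.23359231] 3.75
[311.90794496 238.01480469]
[311.96738336 245.0768762 ] [311.9331183  241.00582025]
```

View pics/c2.png

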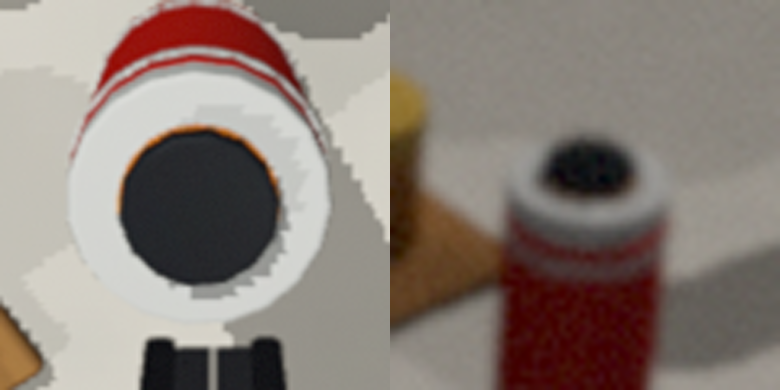

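Red is sound: the cap is low and the orange band has vanished in the right crop. Next is green.

Emit:
{"op": "carry_out", "data": {"steps": [[[1.7,-4.3,0],0,1],[[1.7,-4.3,0],0,1],[[1.7,-4.3,0],0,1],[[1.6,-4.2,0],0,1],[[0,0,0],0,1],[[0,0,0],0,1]]}}

```text
time: 4.35
position: [0.6007, -0.0151, 0.2247]
tool_rot: [1.0, -0.005, -0.002, -0.001]
ft_force: [-0.5, 0.0, -0.1]
grip_width: 0.0002
```

```bash

python3 - <<'E'
from h import *
c=snap('wrist','w3.png'); o=robot.get_obs(); print(o['position'])
im=np.array(c['pixels']); u,v=proj(c,(.602,-.011,.126)).astype(int); print(u,v)
r=im[v-45:v+45,u-60:u+60].max(2); m=(r<70).astype(np.uint8)
n,l,st,ce=cv2.connectedComponentsWithStats(m)
for i in range(1,n):
  if st[i,4]>300:
    x,y=ce[i]+[u-60,v-45]; print(st[i],x,y,onplane(c,x,y,.126))
E
```

```text
[ 0.60083432 -0.01510537  0.22474998]
319 243
[  36   19   52   51 2055] 320.11094890510947 241.84087591240876 [ 0.60259883 -0.01015082  0.126     ]
```

Emit:
{"op": "carry_out", "data": {"steps": [[[0.2,0.5,-3],0,1],[[0,0,-2.5],0,1],[[0,0,-1],0,1],[[0,0,0],0,1],[[0,0,0],0,1]]}}

```text
time: 4.9
position: [0.6005, -0.0039, 0.1575]
tool_rot: [1.0, -0.001, -0.003, -0.001]
ft_force: [-0.1, -0.9, 0.5]
grip_width: 0.0003
```

Emit:
{"op": "carry_out", "data": {"steps": [[[0.2,-0.6,0],0,1],[[0,0,0],0,1],[[0,0,-0.4],0,1],[[0,0,0],0,1]]}}

```text
time: 5.3
position: [0.6046, -0.0101, 0.1568]
tool_rot: [1.0, -0.0, -0.0, -0.0]
ft_force: [0.5, -1.2, -0.0]
grip_width: 0.0006
```

Emit:
{"op": "carry_out", "data": {"steps": [[[-0.1,0,-0.5],0,1],[[0,0,-0.3],0,1],[[0,0,-0.2],0,1],[[0,0,-0.2],0,1]]}}

```text
time: 5.7
position: [0.6043, -0.0104, 0.1453]
tool_rot: [1.0, -0.001, 0.001, -0.0]
ft_force: [-1.2, 0.6, 5.8]
grip_width: 0.0002
```

Emit:
{"op": "carry_out", "data": {"steps": [[[0,0,-0.2],0,1],[[0,0,-0.2],0,1]]}}

```text
time: 5.9
position: [0.6044, -0.0104, 0.1414]
tool_rot: [1.0, -0.001, 0.001, -0.0]
ft_force: [-0.6, 0.8, 1.3]
grip_width: 0.0005
```

Emit:
{"op": "carry_out", "data": {"steps": [[[0,0,-0.2],0,1]]}}

```text
time: 6.0
position: [0.6044, -0.0105, 0.1391]
tool_rot: [1.0, -0.001, 0.001, 0.0]
ft_force: [-0.6, 0.6, 3.1]
grip_width: 0.0003
```

Emit:
{"op": "carry_out", "data": {"steps": [[[0,0,-0.2],0,1]]}}

```text
time: 6.1
position: [0.6044, -0.0105, 0.137]
tool_rot: [1.0, -0.001, 0.001, 0.0]
ft_force: [-0.5, 0.4, 2.7]
grip_width: 0.0002
```

Emit:
{"op": "carry_out", "data": {"steps": [[[0,0,-0.1],0,1]]}}

```text
time: 6.2
position: [0.6046, -0.0105, 0.1367]
tool_rot: [1.0, -0.001, 0.001, 0.0]
ft_force: [-2.4, 0.7, 12.1]
grip_width: 0.0006
```

Emit:
{"op": "carry_out", "data": {"steps": [[[0,0,-0.2],0,1]]}}

```text
time: 6.3
position: [0.6049, -0.0106, 0.1366]
tool_rot: [1.0, -0.0, 0.002, 0.0]
ft_force: [-4.6, 0.8, 19.0]
grip_width: 0.0006
```

Emit:
{"op": "carry_out", "data": {"steps": [[[0,0,0.5],0,1],[[0,0,1],0,1],[[0,0,3],0,1],[[0,0,3],0,1],[[0,0,2],0,1],[[0,0,0],0,1],[[0,0,0],0,1]]}}

```text
time: 7.0
position: [0.6034, -0.0102, 0.2339]
tool_rot: [1.0, -0.001, 0.0, -0.0]
ft_force: [-0.4, -0.7, 0.1]
grip_width: 0.0004
```

```bash

python3 - <<'E'
import pickle
from h import *
s=snap('scene','sc4.png'); o=robot.get_obs(); print(o['position'],o['time'])
for f in ('scene0','sc2','sc4'):
  im=cv2.imread(f'pics/{f}.png').astype(int)
  for n,u,v in (('red',378,223),('green',305,242),('yel',432,219)):
    p=im[v-10:v+14,u-11:u+12]; b,g,r=p[...,0],p[...,1],p[...,2]
    print(f,n,'orange px',((r>1.5*g)&(g>1.3*b)&(r>70)).sum())
E
```

```text
[ 0.6035523  -0.01024413  0.23377242] 7.05
scene0 red orange px 27
scene0 green orange px 26
scene0 yel orange px 24
sc2 red orange px 0
sc2 green orange px 25
sc2 yel orange px 24
sc4 red orange px 0
sc4 green orange px 0
sc4 yel orange px 22
```

Green's click was felt and its band is gone, so it looks sound; I'll confirm by picture later. Yellow is next.

Emit:
{"op": "carry_out", "data": {"steps": [[[-1.1,4.2,0],0,1],[[-1.1,4.2,0],0,1],[[-1.1,4.2,0],0,1],[[-1.1,4.2,0],0,1],[[-1.1,4.2,0],0,1],[[-1.1,4.2,0],0,1],[[-1.1,4.2,0],0,1],[[0,0,0],0,1],[[0,0,0],0,1]]}}

```text
time: 7.95
position: [0.5168, 0.2908, 0.2186]
tool_rot: [1.0, -0.003, -0.011, 0.002]
ft_force: [0.4, 0.7, -0.2]
grip_width: 0.0006
```

```bash

python3 - <<'E'
from h import *
c=snap('wrist','w5.png'); o=robot.get_obs(); print(o['position'],o['tool_rot'])
im=np.array(c['pixels']); u,v=proj(c,(.5255,.2845,.126)).astype(int); print(u,v)
r=im[v-45:v+45,u-60:u+60].max(2); m=(r<70).astype(np.uint8)
n,l,st,ce=cv2.connectedComponentsWithStats(m)
for i in range(1,n):
  if st[i,4]>300:
    x,y=ce[i]+[u-60,v-45]; print(st[i],x,y,onplane(c,x,y,.126))
E
```

```text
[0.5165618  0.29059604 0.21848803] [ 0.99992776 -0.00360113 -0.0113301   0.00176949]
333 261
[  35   17   85   73 2791] 335.5385166606951 268.00788247939806 [0.52655335 0.28017632 0.126     ]
[  0  66  42  24 549] 299.88342440801455 296.3315118397086 [0.50410063 0.26091649 0.126     ]
```

Emit:
{"op": "carry_out", "data": {"steps": [[[0.9,-0.6,0],0,1],[[0,0,0],0,1],[[0,0,-2],0,1],[[0,0,-2],0,1],[[0,0,-1],0,1],[[0,0,0],0,1],[[0,0,0],0,1]]}}

```text
time: 8.7
position: [0.5314, 0.2757, 0.1668]
tool_rot: [1.0, -0.01, -0.011, 0.002]
ft_force: [-0.7, -0.1, 0.5]
grip_width: 0.0004
```

Emit:
{"op": "carry_out", "data": {"steps": [[[0,0,0],0,1]]}}

```text
time: 8.8
position: [0.532, 0.2755, 0.1674]
tool_rot: [1.0, -0.01, -0.01, 0.002]
ft_force: [0.7, 0.6, 0.1]
grip_width: 0.0003
```

Emit:
{"op": "carry_out", "data": {"steps": [[[-0.3,0.45,0],0,1],[[-0.3,0.4,0],0,1],[[0,0,-0.4],0,1],[[0,0,0],0,1],[[0,0,0],0,1]]}}

```text
time: 9.3
position: [0.5263, 0.2858, 0.1657]
tool_rot: [1.0, -0.01, -0.008, 0.001]
ft_force: [0.0, -0.2, -0.7]
grip_width: 0.0004
```

```bash

python3 - <<'E'
from h import *
c=snap('wrist','w6.png'); o=robot.get_obs(); print(o['position'],o['tool_rot'],proj(c,(.526,.2845,.126)))
s=snap('side','s6.png')
f=lambda im,u,v,h:cv2.resize(np.array(im['pixels'])[v-h:v+h,u-h:u+h,::-1],(390,390),interpolation=cv2.INTER_CUBIC)
cv2.imwrite('pics/c6.png',np.hstack([f(c,320,270,110),f(s,276,165,35)]))
E
```

```text
[0.52624637 0.28573966 0.16560932] [ 0.99991803 -0.00990432 -0.00802422  0.00120321] [317.13624618 289.48585386]
```

View pics/c6.png

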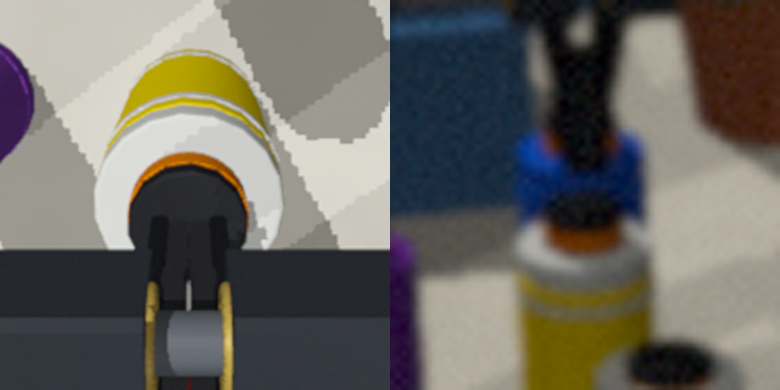

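The closed fingers stand centred over the yellow jar's button at (188,200), and the side view agrees. Pressing now.

Emit:
{"op": "carry_out", "data": {"steps": [[[0,-0.1,-0.6],0,1],[[0,0,-0.5],0,1],[[0,0,-0.4],0,1],[[0,0,0],0,1]]}}

```text
time: 9.8
position: [0.5262, 0.2842, 0.1489]
tool_rot: [1.0, -0.01, -0.008, 0.001]
ft_force: [0.7, 0.2, 0.2]
grip_width: 0.0006
```

Emit:
{"op": "carry_out", "data": {"steps": [[[0,0,-0.2],0,1],[[0,0,-0.2],0,1]]}}

```text
time: 10.0
position: [0.5266, 0.2843, 0.1454]
tool_rot: [1.0, -0.01, -0.008, 0.001]
ft_force: [-1.7, -1.1, 5.7]
grip_width: 0.0006
```

Emit:
{"op": "carry_out", "data": {"steps": [[[0,0,-0.2],0,1]]}}

```text
time: 10.1
position: [0.5267, 0.2843, 0.1437]
tool_rot: [1.0, -0.01, -0.008, 0.001]
ft_force: [0.1, -0.4, -0.2]
grip_width: 0.0003
```

Emit:
{"op": "carry_out", "data": {"steps": [[[0,0,-0.2],0,1]]}}

```text
time: 10.2
position: [0.5269, 0.2844, 0.1418]
tool_rot: [1.0, -0.01, -0.008, 0.001]
ft_force: [0.0, -0.0, 1.2]
grip_width: 0.0007
```

Emit:
{"op": "carry_out", "data": {"steps": [[[0,0,-0.2],0,1],[[0,0,-0.2],0,1]]}}

```text
time: 10.4
position: [0.527, 0.2844, 0.1376]
tool_rot: [1.0, -0.01, -0.007, 0.001]
ft_force: [-0.4, -1.3, 2.2]
grip_width: 0.0002
```

Emit:
{"op": "carry_out", "data": {"steps": [[[0,0,-0.15],0,1]]}}

```text
time: 10.5
position: [0.5272, 0.2845, 0.1367]
tool_rot: [1.0, -0.01, -0.007, 0.001]
ft_force: [-2.6, -1.4, 14.2]
grip_width: 0.0007
```

Emit:
{"op": "carry_out", "data": {"steps": [[[0,0,-0.2],0,1]]}}

```text
time: 10.6
position: [0.5276, 0.2846, 0.1366]
tool_rot: [1.0, -0.01, -0.007, 0.001]
ft_force: [-4.2, -1.5, 19.1]
grip_width: 0.0003
```

Emit:
{"op": "carry_out", "data": {"steps": [[[0,0,0.5],0,1],[[0,0,1],0,1],[[0,0,3],0,1],[[0,0,3],0,1],[[0,0,3],0,1],[[0,0,1],0,1],[[0,0,0],0,1],[[0,0,0],0,1]]}}

```text
time: 11.4
position: [0.5259, 0.2839, 0.254]
tool_rot: [1.0, -0.01, -0.008, 0.001]
ft_force: [0.6, -0.1, -0.2]
grip_width: 0.0005
```

```bash

python3 - <<'E'
from h import *
c=snap('scene','sc7.png'); d=snap('side','s7.png'); o=robot.get_obs(); print(o['position'],o['time'])
f=lambda im,u,v,h:cv2.resize(np.array(im['pixels'])[v-h:v+h,u-h:u+h,::-1],(260,260),interpolation=cv2.INTER_CUBIC)
cv2.imwrite('pics/c7.png',np.clip(1.5*np.vstack([np.hstack([f(c,u,v,26) for u,v in((378,224),(305,244),(432,220))]),np.hstack([f(d,u,v,26) for u,v in((291,195),(345,233),(276,174))])]),0,255).astype(np.uint8))
E
```

```text
[0.52557346 0.28384144 0.25332502] 11.5
```

View pics/c7.png

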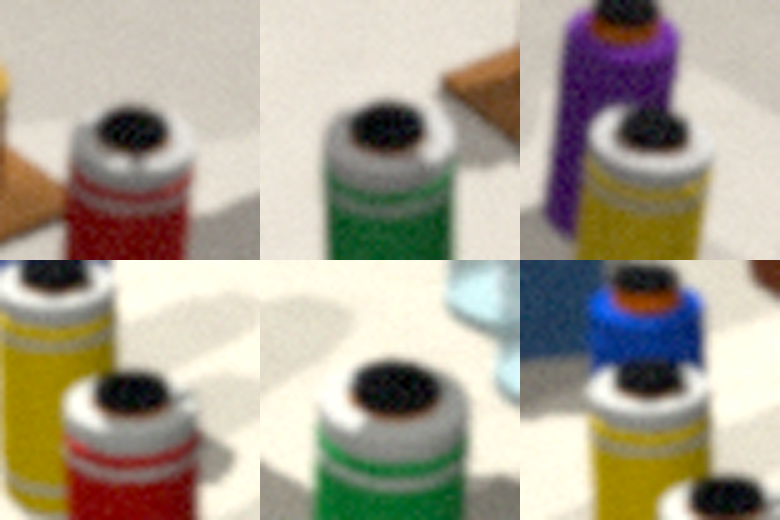

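All three buttons are still down in both views, while the purple and blue look-alikes show their orange bands. Nothing needs to go to the tray.

```bash
python3 -c "
from rig import robot
print(robot.hand_in(), robot.get_obs()['ft_force'])"
```

```text
the job is handed in; nothing more can be done
the job is handed in; nothing more can be done
```

All three jars tested sound, so I left each one standing in place with its button down and put nothing in the tray. I handed the job in at about 11.5 s.

I pressed red, then green, then yellow straight down with closed fingertips until they hit the end stop, at about 19–21 N each, well under the 60 N limit. I felt a click clearly on green and yellow. On red the 0.1–0.2 s force readings did not catch one, so I judged it by its button staying down.

- **Buttons:** the last scene and side pictures show all three still down, with the orange bands hidden. They were taken about 8 s, 5 s and 0.8 s after letting go of red, green and yellow.
- **Arm:** it was clear above the yellow jar at z ≈ 0.25 m. The last force reading before hand-in showed only noise.
- **Other objects:** I never reached for the glasses, teapot, honey pot or look-alikes. I did not measure them again at the end.
- **Failed check:** one automatic measurement of the yellow button was off because the finger merged with it in the picture. I replaced it with a close-up look before pressing.

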